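Put the reservoir cylinder away in the one empty bay of the dust-flap keeper

ROBOT

A 7-joint arm with a two-finger parallel gripper is mounted at the origin on a cart in front of the work surface, level with it; the furniture and walls round the work are solid. World frame = base frame: x ahead of the robot, y to its left, z up, the work surface at z = 0. Lengths are in m, angles in degrees, forces in N, time in s.
With the tool pointing down it reaches from about 0.4 to 0.875 m from the base axis. Payload 4.4 kg.
Tool frame: the origin (TCP) lies at the very end of the fingers, on their centre line; the grasp point (between the pads) lies 19 mm behind it; z points along the fingers, y is the line along which they close (so a half turn about z gives the same grasp; the last joint's range is limited). The gripper opens to 85 mm and grips with 20 to 120 N. Pads are 22 mm wide; open, the fingers measure 114 mm over their backs; the gripper's body (76 mm by 85 mm) begins 54 mm behind the grasp point. The pads swing forward as they close: fully open they stand 13 mm farther back than shut.
Start: joints at [-70.692, 36.005, 2.206, 86.941, -1.547, 57.084, -1.146], TCP at [0.255, 0.598, 0.231] pointing down, gripper open.
Joint ranges: [-175.42, 175.42], [-21.48, 121.26], [-71.46, 75.88], [10.55, 141.38], [-63.04, 243.04], [13.31, 113.54], [-168.57, 168.57]. Speed limits (degrees/s): [147.25, 147.25, 180, 180, 180, 180, 180].

INTERFACE

Orientations are given as a 3x3 rotation matrix whose columns are the frame's x, y, z axes.
In Python, from plant import arm, imaging gives the robot as it stands. The module is installed in compiled form; this text tells all that it offers.
- The arm moves only by the tool drive_tool, never from a script. Its argument "motion" is a list of rows, each an object of numbers: "dx", "dy", "dz": the shift along the tool's x, y, z as a fraction of full scale; "turn": the turn about the tool's z as a fraction of full scale. In form: [{"dx": .., "dy": .., "dz": .., "turn": ..}, ...]. A call has 1 to 10 rows; each row shifts and turns the commanded pose from where the row before left it, along the tool's axes as they then stand; what a row does not reach is not made up. Full scale, the value 1, is 20 mm for a shift and 4 degrees for a turn. A row lasts 1/12 s, in which the tool goes at most 41.7 mm and 7.16 degrees, less where a joint would pass 70% of its speed; a pose out of reach is approached as far as the arm can. A call with a number of a shift or a turn outside -1 to 1 is refused whole. A call with a gripper value outside its range is refused whole. "gripper" is the opening, from 0 (shut) to 1 (fully open), set as the call begins (left out, the last holds). The fingers move at their own pace and stop on an object; "force" is the grip in N (left out, the last holds). Time passes only in rows, so rows that do not move let the fingers close. It gives the time, the measured TCP pose, the force, the opening and the grip force at its end, in the units of the state.
- arm.observe(): the state, without advancing time (a new reading comes with each control period).
- imaging.camera(name): name is "side" or "top"; returns a dict with "color" (420x560x3 uint8, red, green, blue), "depth" (420x560 float32, m along the optical axis (not along the pixel's ray), 0 where there is no reading), "mtx" (3x3 intrinsics, pixels), "pose" (4x4, takes a point from camera to world coordinates). Camera axes: x right, y up, looking along -z (the intrinsics and any distortion apply to the point x, -y, -z); pixel columns grow to the right and rows downward; lengths in m; the calibration is good to about 2 mm. A picture is of the moment at which its call begins.
- arm.close_job(): hands the job in; it is judged then, once.
The state is a dict: "t": time; "q": joint angles; "joint_vel": joint speeds; "joint_torque": joint torques, N m; "tcp_pos": TCP position; "tool_rot": TCP orientation; "ft_force": force on the tool from outside, world axes, zero at the start; "wrist_torque": the same for the moment, N m; "opening": finger opening in m; "grip_force": force on a finger pad.
Only numpy, scipy, OpenCV 4.12 (cv2) and the standard library are available. Lean on these libraries where they do the work, as an engineer would, in place of code of your own. Each camera call takes 0.05 s, during which the arm holds its last target. There are 200 camera calls.

TASK

Put the loose reservoir cylinder away in the blue keeper, in the one bay that is still empty: the flaps hide what is below, so feel through them for the bay that has nothing in it. Lay the cylinder along that bay and press it down through the flaps until it lies in the cradle and all the flaps are shut again, and leave the other things on the bench as they are.

Things in the scene. Friction and masses are not known exactly. Their poses are not given: they have to be found in the camera images.
- keeper: blue steel dust-proof keeper, 140 (x) by 312 (y) by 70 mm high, fixed; black handles stand 17 mm out of its short (y) ends. Origin: centre of its underside, y along the row of bays, x along each bay. Five bays, 60 mm apart, 128 mm long, 55 wide between 5 mm partitions 69 mm high, each shut by two grey metal flaps that slope down to its middle. Four bays hold a cylinder, one (which, varies) is empty; shut, all look alike.
- reservoir: the loose reservoir cylinder: bright aluminium, 40 mm across, 120 long, orange cap at its +x end, narrow dark -x end, about 0.4 kg, lying on its side. Origin: its middle, on the axis; x along the axis. It fits a bay either way round. Laid on shut flaps it sinks some mm and stays; a further push of about 5 to 10 N on the middle of its top takes it through, and the flaps shut above it.
- bay_1 (a point): middle of the mouth of bay 1 of the keeper, counted from its -y end, level with the flap hinges (66 mm up, 25.5 mm to either side); axes as the keeper's. The flaps are sprung, smooth, swing only down; closed fingertips part them against 3 to 9 N. In a full bay they meet the stored, solid cylinder 20 mm below this point, in the empty one nothing for 45 mm; below lies a V cradle, holding a cylinder's axis 40 mm below this point.
- bay_2 (a point): middle of the mouth of bay 2 of the keeper, counted from its -y end, level with the flap hinges (66 mm up, 25.5 mm to either side); axes as the keeper's. The flaps are sprung, smooth, swing only down; closed fingertips part them against 3 to 9 N. In a full bay they meet the stored, solid cylinder 20 mm below this point, in the empty one nothing for 45 mm; below lies a V cradle, holding a cylinder's axis 40 mm below this point.
- bay_3 (a point): middle of the mouth of bay 3 of the keeper, counted from its -y end, level with the flap hinges (66 mm up, 25.5 mm to either side); axes as the keeper's. The flaps are sprung, smooth, swing only down; closed fingertips part them against 3 to 9 N. In a full bay they meet the stored, solid cylinder 20 mm below this point, in the empty one nothing for 45 mm; below lies a V cradle, holding a cylinder's axis 40 mm below this point.
- bay_4 (a point): middle of the mouth of bay 4 of the keeper, counted from its -y end, level with the flap hinges (66 mm up, 25.5 mm to either side); axes as the keeper's. The flaps are sprung, smooth, swing only down; closed fingertips part them against 3 to 9 N. In a full bay they meet the stored, solid cylinder 20 mm below this point, in the empty one nothing for 45 mm; below lies a V cradle, holding a cylinder's axis 40 mm below this point.
- bay_5 (a point): middle of the mouth of bay 5 of the keeper, counted from its -y end, level with the flap hinges (66 mm up, 25.5 mm to either side); axes as the keeper's. The flaps are sprung, smooth, swing only down; closed fingertips part them against 3 to 9 N. In a full bay they meet the stored, solid cylinder 20 mm below this point, in the empty one nothing for 45 mm; below lies a V cradle, holding a cylinder's axis 40 mm below this point.
- flap_1l (a joint): flap of bay 1 hinged on its +y side: 0 shut (sloping 0.18 rad down to the bay's middle), 1.3 rad fully down
- flap_1r (a joint): flap of bay 1 hinged on its -y side: 0 shut (sloping 0.18 rad down to the bay's middle), 1.3 rad fully down
- flap_2l (a joint): flap of bay 2 hinged on its +y side: 0 shut (sloping 0.18 rad down to the bay's middle), 1.3 rad fully down
- flap_2r (a joint): flap of bay 2 hinged on its -y side: 0 shut (sloping 0.18 rad down to the bay's middle), 1.3 rad fully down
- flap_3l (a joint): flap of bay 3 hinged on its +y side: 0 shut (sloping 0.18 rad down to the bay's middle), 1.3 rad fully down
- flap_3r (a joint): flap of bay 3 hinged on its -y side: 0 shut (sloping 0.18 rad down to the bay's middle), 1.3 rad fully down
- flap_4l (a joint): flap of bay 4 hinged on its +y side: 0 shut (sloping 0.18 rad down to the bay's middle), 1.3 rad fully down
- flap_4r (a joint): flap of bay 4 hinged on its -y side: 0 shut (sloping 0.18 rad down to the bay's middle), 1.3 rad fully down
- flap_5l (a joint): flap of bay 5 hinged on its +y side: 0 shut (sloping 0.18 rad down to the bay's middle), 1.3 rad fully down
- flap_5r (a joint): flap of bay 5 hinged on its -y side: 0 shut (sloping 0.18 rad down to the bay's middle), 1.3 rad fully down
- oil_bottle: small cream oil bottle with a bent straw, 43x62x146 mm, standing; origin under its middle; a bystander
- brass_drift: brass drift rod, 120 mm long, 17 mm thick, lying along its y; origin under its middle; a bystander
- masking_tape: roll of masking tape lying flat, 70 mm across, 24 mm high; origin under its middle; a bystander
- side_cutters: side cutters with teal grips, 71x120x12 mm, lying along their y; origin under the middle; a bystander
- seal_driver: grey turned sleeve (seal driver), 40 mm across, 85 mm tall, standing; origin under its middle; a bystander
Things that resemble listed ones, but are neither listed nor needed, are in the scene too. What is shaped like the reservoir but green or pink is not meant.

How it is judged:
By the outcome, as a careful person would: the job done as asked, in the order asked, and still so for the second after the job is handed in, with the robot touching nothing.
It also fails if it takes over 67 s, if anything falls off the work surface, if the arm or the gripper's body presses on something with over 40 N, if the wrist force passes 120 N, or if a joint passes its speed limit or range.

## Working session

There is one attempt and no reset: what is moved stays moved. The work goes in short steps, Python scripts to look and compute and a tool call to move; the robot and the scene stay as the last step left them, time stands still between calls to the robot, and variables do not carry over. Pictures are saved under pics/ and viewed, at most 10 in all, crops included, and the job is handed in when it is done.

Besides the shell and the picture viewer there is one more tool, called as name(argument=value, ...), one argument or row to a line, values as JSON. drive_tool: Moves the arm, as the interface text tells. Its arguments: {"type":"object","properties":{"motion":{"type":"array","items":{"type":"object","properties":{"dx":{"type":"number"},"dy":{"type":"number"},"dz":{"type":"number"},"turn":{"type":"number"}}}},"gripper":{"type":"number"},"force":{"type":"number"}},"required":["motion"]}

```bash
mkdir -p pics
cat > h.py <<'E'
import numpy as np, cv2
from plant import arm, imaging
def save(n,c): cv2.imwrite('pics/'+n,c['color'][:,:,::-1])
def pts(c):
    d=c['depth'];h,w=d.shape;v,u=np.mgrid[:h,:w];K=c['mtx']
    x=(u-K[0,2])/K[0,0]*d;y=(v-K[1,2])/K[1,1]*d
    P=np.stack([x,-y,-d,np.ones_like(d)],-1)@c['pose'].T
    return P[...,:3]
E
python3 - <<'E'
from h import *
import pickle
o=arm.observe();print(o['t'],o['tcp_pos'],o['tool_rot'],o['ft_force'],o['opening'])
a=imaging.camera('top');b=imaging.camera('side');save('top.png',a);save('side.png',b)
pickle.dump((a,b),open('c.pkl','wb'))
print(a['pose'],b['pose'],a['mtx'])
E
```

```text
0.0 [0.25453415 0.59741861 0.23041269] [[-9.19959119e-01  3.92013714e-01 -6.83250218e-04]
 [ 3.92014306e-01  9.19957502e-01 -1.72554658e-03]
 [-4.78767573e-05 -1.85527617e-03 -9.99998278e-01]] [-0.75012793 -0.25840608  0.17256105] 0.08576702188359168
[[ 2.39495832e-02  9.84525635e-01 -1.73596347e-01  3.18632874e-01]
 [-9.99713050e-01  2.35014275e-02 -4.63692370e-03 -1.46071973e-03]
 [-4.85408282e-04  1.73657586e-01  9.84805974e-01  1.34567132e+00]
 [ 0.00000000e+00  0.00000000e+00  0.00000000e+00  1.00000000e+00]] [[ 0.61500345  0.61599457 -0.49226156 -0.06666669]
 [-0.78851977  0.47829509 -0.38661398 -0.50465338]
 [-0.00270583  0.62592691  0.77987703  1.09203871]
 [ 0.          0.          0.          1.        ]] [[498.57834876   0.         277.00107682]
 [  0.         498.57834876 210.84585263]
 [  0.           0.           1.        ]]
```

View pics/top.png

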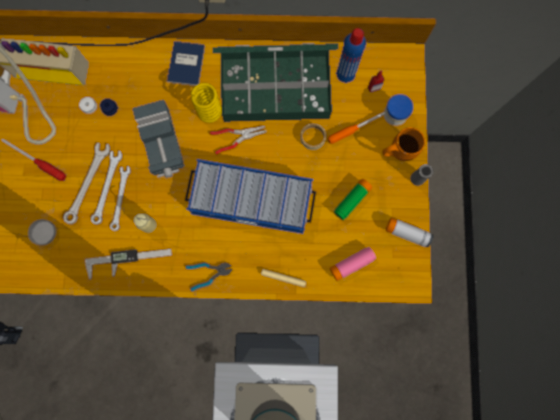

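View pics/side.png

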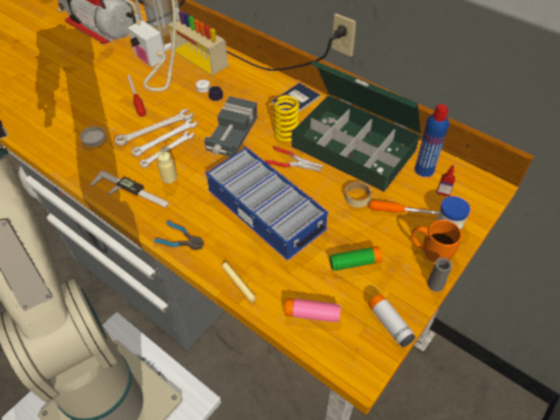

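Candidates for the reservoir in the top view are the aluminium one with an orange cap at (410,232), the green one at (352,200), the pink one at (354,263) and the grey standing sleeve at (422,175). I choose (410,232) by colour and cap. The keeper is at (252,196), and its bays run left to right along the image.

Run:
```python
from h import *
import pickle
a,b=pickle.load(open('c.pkl','rb'))
cv2.imwrite('pics/crop.png',cv2.resize(a['color'][150:290,170:450,::-1],None,fx=2.8,fy=2.8,interpolation=cv2.INTER_CUBIC))
for n,c in (('top',a),('side',b)):
    P=pts(c);hsv=cv2.cvtColor(c['color'],cv2.COLOR_RGB2HSV)
    # reservoir: points above table in region
    X,Y,Z=P[...,0],P[...,1],P[...,2]
    print(n,'table z',np.median(Z[(X>.4)&(X<.5)&(abs(Y)<.1)&(c['depth']>0)]))
    if n=='top': m=np.zeros(X.shape,bool);m[205:255,380:440]=1
    else: m=np.zeros(X.shape,bool);m[285:355,360:420]=1
    m&=(Z>.012)&(Z<.06)
    q=np.c_[X[m],Y[m]].astype(np.float32)
    (r)=cv2.minAreaRect(q);print('res',len(q),r,'ztop',np.percentile(Z[m],97))
    sel=m&(hsv[...,1]>150)&(hsv[...,0]<15); print('orange',X[sel].mean(),Y[sel].mean(),sel.sum())
    # keeper
    m=(X>.45)&(X<.8)&(Y<.3)&(Y>-.2)&(Z>.05)&(Z<.085)
    m=cv2.morphologyEx(m.astype(np.uint8),cv2.MORPH_OPEN,np.ones((3,3)))
    k,l,s,cc=cv2.connectedComponentsWithStats(m)
    for i in range(1,k):
        if s[i,4]>1500:
            mm=l==i;q=np.c_[X[mm],Y[mm]].astype(np.float32);print('keeper',s[i],cv2.minAreaRect(q),np.percentile(Z[mm],[5,50,95]))
```

```text
top table z 0.0003892246170186242
res 696 ((0.5031386017799377, -0.35049542784690857), (0.12138374149799347, 0.04064960032701492), 69.03703308105469) ztop 0.044005010051795815
orange 0.5163695215935158 -0.30413596941821447 10
keeper [ 189  159  124   71 6100] ((0.5879214406013489, 0.07674708962440491), (0.3152828514575958, 0.14041559398174286), 81.36036682128906) [0.06031426 0.06598808 0.0720862 ]
side table z -0.0005970187878018285
res 1039 ((0.49910968542099, -0.3478037118911743), (0.12096299976110458, 0.039753109216690063), 68.5396728515625) ztop 0.04260255434634161
orange 0.5115282542176204 -0.2989488865502376 81
keeper [ 206  147  122  101 5622] ((0.5848944187164307, 0.08348916471004486), (0.32685670256614685, 0.14260675013065338), 81.38204193115234) [0.05935543 0.06630979 0.07163418]
```

View pics/crop.png

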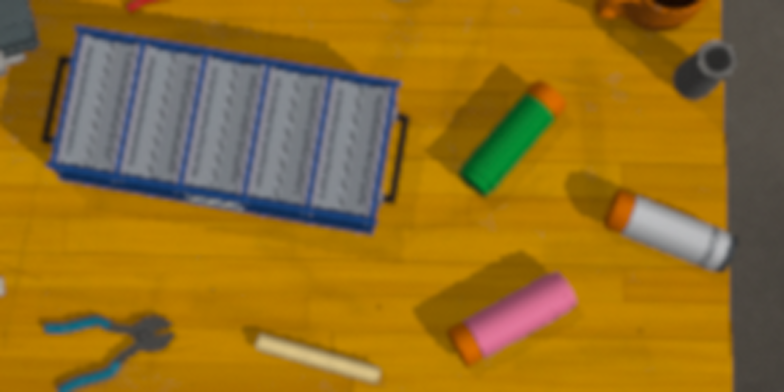

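The crop confirms the aluminium cylinder with an orange cap. In crop pixels the cap is at (620,210) and the dark end at (725,250). The keeper shows all its bays shut. I'll shut the gripper, turn it to the keeper's axes and go towards bay 5.

drive_tool(
  motion=[
    {"turn":-0.9},
    {"turn":-0.9},
    {"turn":-0.9},
    {"turn":-0.9},
    {"dx":-1,"dy":-0.84},
    {"dx":-1,"dy":-0.84},
    {"dx":-1,"dy":-0.84},
    {"dx":-1,"dy":-0.84},
    {"dx":-1,"dy":-0.84},
    {"dx":-1,"dy":-0.84},
  ],
  gripper=0,
  force=40,
)

```text
invalid input
```

drive_tool(
  motion=[
    {"dx":-1,"dy":-0.84},
    {"dx":-1,"dy":-0.84},
    {"dx":-1,"dy":-0.84},
    {"dx":-1,"dy":-0.84},
    {"dx":-1,"dy":-0.84},
    {"dx":-1,"dy":-0.84},
    {"dx":-1,"dy":-0.84},
    {"dx":-1,"dy":-0.84},
    {"dx":-1,"dy":-0.84},
    {"dx":-1,"dy":-0.84},
  ],
)

```text
invalid input
```

drive_tool(
  motion=[
    {"dx":0,"dy":0,"dz":0,"turn":-0.9},
    {"dx":0,"dy":0,"dz":0,"turn":-0.9},
    {"dx":0,"dy":0,"dz":0,"turn":-0.9},
    {"dx":0,"dy":0,"dz":0,"turn":-0.9},
    {"dx":-1,"dy":-0.84,"dz":0,"turn":0},
    {"dx":-1,"dy":-0.84,"dz":0,"turn":0},
    {"dx":-1,"dy":-0.84,"dz":0,"turn":0},
    {"dx":-1,"dy":-0.84,"dz":0,"turn":0},
    {"dx":-1,"dy":-0.84,"dz":0,"turn":0},
    {"dx":-1,"dy":-0.84,"dz":0,"turn":0},
  ],
  gripper=0,
  force=40,
)

```text
t: 0.93
tcp_pos: [0.3587, 0.4789, 0.2309]
tool_rot: [[-0.989, 0.151, -0.0], [0.151, 0.989, -0.001], [0.0, -0.001, -1.0]]
ft_force: [-0.3, -1.3, -0.8]
opening: -0.0002
grip_force: 0.0
```

drive_tool(
  motion=[
    {"dx":-1,"dy":-0.84,"dz":0,"turn":0},
    {"dx":-1,"dy":-0.84,"dz":0,"turn":0},
    {"dx":-1,"dy":-0.84,"dz":0,"turn":0},
    {"dx":-1,"dy":-0.84,"dz":0,"turn":0},
    {"dx":-1,"dy":-0.84,"dz":0,"turn":0},
    {"dx":-1,"dy":-0.84,"dz":0,"turn":0},
    {"dx":-1,"dy":-0.84,"dz":0,"turn":0},
    {"dx":-1,"dy":-0.84,"dz":0,"turn":0},
    {"dx":-1,"dy":-0.84,"dz":0,"turn":0},
    {"dx":-1,"dy":-0.84,"dz":0,"turn":0},
  ],
)

```text
t: 1.77
tcp_pos: [0.531, 0.2827, 0.2309]
tool_rot: [[-0.989, 0.151, -0.001], [0.151, 0.989, -0.0], [0.001, -0.001, -1.0]]
ft_force: [0.0, -0.6, -0.2]
opening: 0.0002
grip_force: 0.0
```

drive_tool(
  motion=[
    {"dx":-0.86,"dy":-0.74,"dz":0,"turn":0},
    {"dx":-0.86,"dy":-0.74,"dz":0,"turn":0},
    {"dx":-0.86,"dy":-0.74,"dz":0,"turn":0},
    {"dx":-0.86,"dy":-0.74,"dz":0,"turn":0},
    {"dx":-0.86,"dy":-0.74,"dz":0,"turn":0},
    {"dx":0,"dy":0,"dz":1,"turn":0},
    {"dx":0,"dy":0,"dz":1,"turn":0},
    {"dx":0,"dy":0,"dz":1,"turn":0},
    {"dx":0,"dy":0,"dz":1,"turn":0},
    {"dx":0,"dy":0,"dz":1,"turn":0},
  ],
)

```text
t: 2.6
tcp_pos: [0.604, 0.1977, 0.13]
tool_rot: [[-0.989, 0.151, -0.001], [0.151, 0.989, -0.0], [0.001, -0.0, -1.0]]
ft_force: [0.1, 0.2, 0.0]
opening: 0.0003
grip_force: 0.0
```

drive_tool(
  motion=[
    {"dx":0,"dy":0,"dz":1,"turn":0},
    {"dx":0,"dy":0,"dz":1,"turn":0},
    {"dx":0,"dy":0,"dz":0.5,"turn":0},
    {"dx":0,"dy":0,"dz":0,"turn":0},
  ],
)

```text
t: 2.93
tcp_pos: [0.6023, 0.1972, 0.0785]
tool_rot: [[-0.989, 0.151, -0.005], [0.151, 0.989, -0.002], [0.005, -0.003, -1.0]]
ft_force: [0.2, -1.2, 0.4]
opening: -0.0003
grip_force: 0.0
```

drive_tool(
  motion=[
    {"dx":0,"dy":0,"dz":0.3,"turn":0},
    {"dx":0,"dy":0,"dz":0.3,"turn":0},
    {"dx":0,"dy":0,"dz":0.3,"turn":0},
    {"dx":0,"dy":0,"dz":0.3,"turn":0},
    {"dx":0,"dy":0,"dz":0.2,"turn":0},
    {"dx":0,"dy":0,"dz":0.2,"turn":0},
    {"dx":0,"dy":0,"dz":0.1,"turn":0},
    {"dx":0,"dy":0,"dz":0,"turn":0},
  ],
)

```text
t: 3.6
tcp_pos: [0.6061, 0.1991, 0.0486]
tool_rot: [[-0.989, 0.151, 0.004], [0.151, 0.989, 0.002], [-0.004, 0.003, -1.0]]
ft_force: [1.5, 1.3, 4.7]
opening: 0.0001
grip_force: 4.7
```

drive_tool(
  motion=[
    {"dx":0,"dy":0,"dz":0.2,"turn":0},
    {"dx":0,"dy":0,"dz":0.2,"turn":0},
    {"dx":0,"dy":0,"dz":0,"turn":0},
  ],
)

```text
t: 3.85
tcp_pos: [0.6065, 0.1983, 0.0408]
tool_rot: [[-0.989, 0.151, 0.004], [0.151, 0.989, 0.001], [-0.004, 0.002, -1.0]]
ft_force: [0.6, 0.0, 5.6]
opening: -0.0002
grip_force: 4.6
```

drive_tool(
  motion=[
    {"dx":0,"dy":0,"dz":0.2,"turn":0},
    {"dx":0,"dy":0,"dz":0.2,"turn":0},
    {"dx":0,"dy":0,"dz":0,"turn":0},
  ],
)

```text
t: 4.1
tcp_pos: [0.6062, 0.1983, 0.0323]
tool_rot: [[-0.989, 0.151, 0.004], [0.151, 0.989, 0.001], [-0.004, 0.002, -1.0]]
ft_force: [1.3, 0.5, 3.5]
opening: 0.0001
grip_force: 4.6
```

Bay 5 gave only 3.5 N at 34 mm below the mouth, well past where a stored cylinder would be, so it is the empty one. I'll withdraw and go to the reservoir.

drive_tool(
  motion=[
    {"dx":0,"dy":0,"dz":-0.5,"turn":0},
    {"dx":0,"dy":0,"dz":-0.5,"turn":0},
    {"dx":0,"dy":0,"dz":-1,"turn":0},
    {"dx":0,"dy":0,"dz":-1,"turn":0},
    {"dx":0,"dy":0,"dz":-1,"turn":0},
    {"dx":0,"dy":0,"dz":-1,"turn":0},
    {"dx":0,"dy":0,"dz":-1,"turn":0},
    {"dx":0,"dy":0,"dz":-1,"turn":0},
    {"dx":0,"dy":0,"dz":-1,"turn":0},
  ],
)

```text
t: 4.85
tcp_pos: [0.6039, 0.1977, 0.1933]
tool_rot: [[-0.989, 0.151, -0.0], [0.151, 0.989, 0.0], [0.0, 0.0, -1.0]]
ft_force: [0.5, 0.5, -0.2]
opening: 0.0
grip_force: 0.0
```

drive_tool(
  motion=[
    {"dx":0,"dy":-1,"dz":0,"turn":0},
    {"dx":0,"dy":-1,"dz":0,"turn":0},
    {"dx":0,"dy":-1,"dz":0,"turn":0},
    {"dx":0,"dy":-1,"dz":0,"turn":0},
    {"dx":0,"dy":-1,"dz":0,"turn":0},
    {"dx":0,"dy":-1,"dz":0,"turn":0},
    {"dx":0,"dy":-1,"dz":0,"turn":0},
    {"dx":0,"dy":-1,"dz":0,"turn":0},
    {"dx":0,"dy":-1,"dz":0,"turn":0},
    {"dx":0,"dy":-1,"dz":0,"turn":0},
  ],
  gripper=1,
)

```text
t: 5.68
tcp_pos: [0.5736, -0.0008, 0.1923]
tool_rot: [[-0.989, 0.151, 0.0], [0.151, 0.989, 0.0], [-0.0, 0.0, -1.0]]
ft_force: [1.1, -1.2, 0.4]
opening: 0.0853
grip_force: 0.0
```

drive_tool(
  motion=[
    {"dx":0,"dy":-1,"dz":0,"turn":0},
    {"dx":0,"dy":-1,"dz":0,"turn":0},
    {"dx":0,"dy":-1,"dz":0,"turn":0},
    {"dx":0,"dy":-1,"dz":0,"turn":0},
    {"dx":0,"dy":-1,"dz":0,"turn":0},
    {"dx":0,"dy":-1,"dz":0,"turn":0},
    {"dx":0,"dy":-1,"dz":0,"turn":0},
    {"dx":0,"dy":-1,"dz":0,"turn":0},
    {"dx":0,"dy":-1,"dz":0,"turn":0},
    {"dx":0,"dy":-1,"dz":0,"turn":0},
  ],
)

```text
t: 6.52
tcp_pos: [0.5434, -0.1984, 0.1923]
tool_rot: [[-0.989, 0.151, 0.0], [0.151, 0.989, -0.0], [-0.0, -0.0, -1.0]]
ft_force: [1.1, -0.2, 1.0]
opening: 0.0856
grip_force: 0.0
```

drive_tool(
  motion=[
    {"dx":0.13,"dy":-1,"dz":0,"turn":0},
    {"dx":0.13,"dy":-1,"dz":0,"turn":0},
    {"dx":0.13,"dy":-1,"dz":0,"turn":0},
    {"dx":0.13,"dy":-1,"dz":0,"turn":0},
    {"dx":0.13,"dy":-1,"dz":0,"turn":0},
    {"dx":0.13,"dy":-1,"dz":0,"turn":0},
    {"dx":0.13,"dy":-1,"dz":0,"turn":0},
    {"dx":0.13,"dy":-0.9,"dz":0,"turn":0},
    {"dx":0,"dy":0,"dz":0,"turn":1},
    {"dx":0,"dy":0,"dz":0,"turn":1},
  ],
)

```text
t: 7.35
tcp_pos: [0.4982, -0.3523, 0.1922]
tool_rot: [[-0.956, 0.293, -0.0], [0.293, 0.956, -0.001], [0.0, -0.001, -1.0]]
ft_force: [0.4, 1.2, -1.2]
opening: 0.0852
grip_force: 0.0
```

drive_tool(
  motion=[
    {"dx":0,"dy":0,"dz":0,"turn":1},
    {"dx":0,"dy":0,"dz":0,"turn":1},
    {"dx":0,"dy":0,"dz":0,"turn":1},
    {"dx":0,"dy":0,"dz":0,"turn":1},
    {"dx":0,"dy":0,"dz":0,"turn":1},
    {"dx":0,"dy":0,"dz":0,"turn":1},
    {"dx":0,"dy":0,"dz":0,"turn":1},
    {"dx":0,"dy":0,"dz":0,"turn":1},
    {"dx":0,"dy":0,"dz":0,"turn":1},
    {"dx":0,"dy":0,"dz":0,"turn":1},
  ],
)

```text
t: 8.18
tcp_pos: [0.4994, -0.3502, 0.1923]
tool_rot: [[-0.547, 0.837, 0.0], [0.837, 0.547, 0.0], [0.0, 0.001, -1.0]]
ft_force: [-0.0, -0.4, 0.4]
opening: 0.0849
grip_force: 0.0
```

drive_tool(
  motion=[
    {"dx":0,"dy":0,"dz":0,"turn":1},
    {"dx":0,"dy":0,"dz":0,"turn":1},
    {"dx":0,"dy":0,"dz":0,"turn":1},
    {"dx":0,"dy":0,"dz":0,"turn":1},
    {"dx":0,"dy":0,"dz":0,"turn":1},
    {"dx":0,"dy":0,"dz":0,"turn":1},
    {"dx":0,"dy":0,"dz":0,"turn":1},
    {"dx":0,"dy":0,"dz":0,"turn":1},
    {"dx":0,"dy":0,"dz":0,"turn":1},
    {"dx":0,"dy":0,"dz":0,"turn":1},
  ],
)

```text
t: 9.02
tcp_pos: [0.4995, -0.35, 0.1922]
tool_rot: [[0.119, 0.993, 0.001], [0.993, -0.119, 0.001], [0.001, 0.0, -1.0]]
ft_force: [-0.4, -0.4, 1.1]
opening: 0.0856
grip_force: 0.0
```

drive_tool(
  motion=[
    {"dx":0,"dy":0,"dz":0,"turn":0.9},
    {"dx":0,"dy":0,"dz":0,"turn":0.9},
    {"dx":0,"dy":0,"dz":0,"turn":0.9},
    {"dx":0,"dy":0,"dz":0,"turn":0.9},
    {"dx":0,"dy":0,"dz":1,"turn":0},
    {"dx":0,"dy":0,"dz":1,"turn":0},
    {"dx":0,"dy":0,"dz":1,"turn":0},
    {"dx":0,"dy":0,"dz":1,"turn":0},
    {"dx":0,"dy":0,"dz":1,"turn":0},
    {"dx":0,"dy":0,"dz":0,"turn":0},
  ],
)

```text
t: 9.85
tcp_pos: [0.4977, -0.3482, 0.0886]
tool_rot: [[0.359, 0.933, -0.005], [0.933, -0.359, 0.005], [0.003, -0.006, -1.0]]
ft_force: [-1.2, 0.6, 0.3]
opening: 0.0851
grip_force: 0.0
```

Run:
```python
from h import *
o=arm.observe();print(o['tcp_pos'],o['tool_rot'].round(3)if hasattr(o['tool_rot'],'round') else o['tool_rot'])
b=imaging.camera('side');cv2.imwrite('pics/s2.png',cv2.resize(b['color'][200:400,250:530,::-1],None,fx=2.5,fy=2.5))
```

```text
[ 0.49767737 -0.34821189  0.08855714] [[ 0.359  0.933 -0.005]
 [ 0.933 -0.359  0.005]
 [ 0.003 -0.006 -1.   ]]
```

View pics/s2.png

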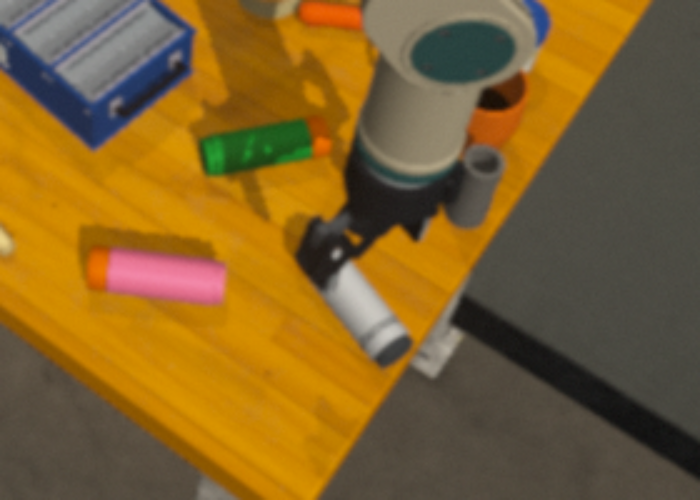

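The crop shows the open fingers straddling the aluminium cylinder near (350,270), in line with it. I'll go down and grip.

drive_tool(
  motion=[
    {"dx":0,"dy":0,"dz":1,"turn":0},
    {"dx":0,"dy":0,"dz":1,"turn":0},
    {"dx":0,"dy":0,"dz":1,"turn":0},
    {"dx":0,"dy":0,"dz":0.6,"turn":0},
    {"dx":0,"dy":0,"dz":0.4,"turn":0},
    {"dx":0,"dy":0,"dz":0,"turn":0},
  ],
)

```text
t: 10.4
tcp_pos: [0.4994, -0.3503, 0.0109]
tool_rot: [[0.36, 0.933, -0.001], [0.933, -0.36, 0.001], [0.001, -0.001, -1.0]]
ft_force: [-0.4, 0.9, 0.7]
opening: 0.0855
grip_force: 0.0
```

drive_tool(
  motion=[
    {"dx":0,"dy":0,"dz":0,"turn":0},
    {"dx":0,"dy":0,"dz":0,"turn":0},
    {"dx":0,"dy":0,"dz":0,"turn":0},
    {"dx":0,"dy":0,"dz":0,"turn":0},
    {"dx":0,"dy":0,"dz":0,"turn":0},
    {"dx":0,"dy":0,"dz":0,"turn":0},
    {"dx":0,"dy":0,"dz":0,"turn":0},
  ],
  gripper=0.3,
  force=40,
)

```text
t: 10.98
tcp_pos: [0.5002, -0.3509, 0.0125]
tool_rot: [[0.36, 0.933, 0.001], [0.933, -0.36, -0.001], [-0.0, 0.002, -1.0]]
ft_force: [-1.3, 1.1, 6.2]
opening: 0.0385
grip_force: 39.9
```

The 38.5 mm opening with +6 N upward suggests the pads grip above the axis. I'll reopen, go lower and grip again.

drive_tool(
  motion=[
    {"dx":0,"dy":0,"dz":0,"turn":0},
    {"dx":0,"dy":0,"dz":0,"turn":0},
    {"dx":0,"dy":0,"dz":0,"turn":0},
    {"dx":0,"dy":0,"dz":0.2,"turn":0},
    {"dx":0,"dy":0,"dz":0.2,"turn":0},
    {"dx":0,"dy":0,"dz":0,"turn":0},
    {"dx":0,"dy":0,"dz":0,"turn":0},
  ],
  gripper=0.8,
)

```text
t: 11.57
tcp_pos: [0.4992, -0.3504, 0.0027]
tool_rot: [[0.36, 0.933, -0.001], [0.933, -0.36, 0.001], [0.0, -0.001, -1.0]]
ft_force: [-0.7, -0.6, 0.0]
opening: 0.0684
grip_force: 0.0
```

drive_tool(
  motion=[
    {"dx":0,"dy":0,"dz":0,"turn":0},
    {"dx":0,"dy":0,"dz":0,"turn":0},
    {"dx":0,"dy":0,"dz":0,"turn":0},
    {"dx":0,"dy":0,"dz":0,"turn":0},
    {"dx":0,"dy":0,"dz":0,"turn":0},
    {"dx":0,"dy":0,"dz":0,"turn":0},
    {"dx":0,"dy":0,"dz":0,"turn":0},
  ],
  gripper=0.3,
  force=40,
)

```text
t: 12.15
tcp_pos: [0.4998, -0.3508, 0.0036]
tool_rot: [[0.36, 0.933, 0.0], [0.933, -0.36, -0.0], [-0.0, 0.001, -1.0]]
ft_force: [0.2, 0.2, 3.7]
opening: 0.0388
grip_force: 40.5
```

drive_tool(
  motion=[
    {"dx":0,"dy":0,"dz":-0.4,"turn":0},
    {"dx":0,"dy":0,"dz":-0.6,"turn":0},
    {"dx":0,"dy":0,"dz":-1,"turn":0},
    {"dx":0,"dy":0,"dz":-1,"turn":0},
    {"dx":0,"dy":0,"dz":-1,"turn":0},
    {"dx":0,"dy":0,"dz":-1,"turn":0},
    {"dx":0,"dy":0,"dz":-1,"turn":0},
    {"dx":0,"dy":0,"dz":-1,"turn":0},
    {"dx":0,"dy":0,"dz":-1,"turn":0},
    {"dx":0,"dy":0,"dz":-1,"turn":0},
  ],
)

```text
t: 12.98
tcp_pos: [0.4991, -0.3501, 0.1848]
tool_rot: [[0.36, 0.933, -0.001], [0.933, -0.36, 0.0], [0.0, -0.001, -1.0]]
ft_force: [1.2, 0.8, -4.1]
opening: 0.0388
grip_force: 40.9
```

drive_tool(
  motion=[
    {"dx":0,"dy":0,"dz":0,"turn":-0.8},
    {"dx":0,"dy":0,"dz":0,"turn":-0.8},
    {"dx":0,"dy":0,"dz":0,"turn":-1},
    {"dx":0,"dy":0,"dz":0,"turn":-1},
    {"dx":0,"dy":0,"dz":0,"turn":-1},
    {"dx":0,"dy":0,"dz":0,"turn":-1},
    {"dx":0,"dy":0,"dz":0,"turn":-1},
    {"dx":0,"dy":0,"dz":0,"turn":-1},
    {"dx":0,"dy":0,"dz":0,"turn":-1},
    {"dx":0,"dy":0,"dz":0,"turn":-1},
  ],
)

```text
t: 13.82
tcp_pos: [0.4989, -0.3504, 0.1837]
tool_rot: [[-0.301, 0.954, -0.001], [0.954, 0.301, 0.0], [0.0, -0.001, -1.0]]
ft_force: [0.3, 0.4, -3.5]
opening: 0.0389
grip_force: 41.1
```

drive_tool(
  motion=[
    {"dx":0,"dy":0,"dz":0,"turn":-1},
    {"dx":0,"dy":0,"dz":0,"turn":-1},
    {"dx":0,"dy":0,"dz":0,"turn":-1},
    {"dx":0,"dy":0,"dz":0,"turn":-1},
    {"dx":0,"dy":0,"dz":0,"turn":-1},
    {"dx":0,"dy":0,"dz":0,"turn":-1},
    {"dx":0,"dy":0,"dz":0,"turn":-1},
    {"dx":0,"dy":0,"dz":0,"turn":-1},
    {"dx":0,"dy":0,"dz":0,"turn":-1},
    {"dx":0,"dy":0,"dz":0,"turn":-1},
  ],
)

```text
t: 14.65
tcp_pos: [0.4988, -0.3505, 0.1837]
tool_rot: [[-0.843, 0.537, -0.001], [0.537, 0.843, -0.0], [0.001, -0.001, -1.0]]
ft_force: [-0.1, 0.1, -3.7]
opening: 0.0389
grip_force: 41.1
```

drive_tool(
  motion=[
    {"dx":0,"dy":0,"dz":0,"turn":-1},
    {"dx":0,"dy":0,"dz":0,"turn":-1},
    {"dx":0,"dy":0,"dz":0,"turn":-1},
    {"dx":0,"dy":0,"dz":0,"turn":-1},
    {"dx":0,"dy":0,"dz":0,"turn":-1},
    {"dx":0,"dy":0,"dz":0,"turn":-1},
    {"dx":0,"dy":0,"dz":0,"turn":0},
  ],
)

```text
t: 15.23
tcp_pos: [0.4988, -0.3507, 0.1836]
tool_rot: [[-0.989, 0.15, -0.001], [0.15, 0.989, -0.0], [0.001, -0.0, -1.0]]
ft_force: [0.0, 0.5, -3.3]
opening: 0.0387
grip_force: 41.1
```

drive_tool(
  motion=[
    {"dx":-0.04,"dy":0.6,"dz":0,"turn":0},
    {"dx":-0.04,"dy":1,"dz":0,"turn":0},
    {"dx":-0.04,"dy":1,"dz":0,"turn":0},
    {"dx":-0.04,"dy":1,"dz":0,"turn":0},
    {"dx":-0.04,"dy":1,"dz":0,"turn":0},
    {"dx":-0.04,"dy":1,"dz":0,"turn":0},
    {"dx":-0.04,"dy":1,"dz":0,"turn":0},
    {"dx":-0.04,"dy":1,"dz":0,"turn":0},
    {"dx":-0.04,"dy":1,"dz":0,"turn":0},
    {"dx":-0.04,"dy":1,"dz":0,"turn":0},
  ],
)

```text
t: 16.07
tcp_pos: [0.5363, -0.1599, 0.1835]
tool_rot: [[-0.988, 0.152, -0.0], [0.152, 0.988, 0.0], [0.0, 0.0, -1.0]]
ft_force: [-0.7, 0.4, -4.5]
opening: 0.039
grip_force: 41.0
```

drive_tool(
  motion=[
    {"dx":-0.04,"dy":1,"dz":0,"turn":0},
    {"dx":-0.04,"dy":1,"dz":0,"turn":0},
    {"dx":-0.04,"dy":1,"dz":0,"turn":0},
    {"dx":-0.04,"dy":1,"dz":0,"turn":0},
    {"dx":-0.04,"dy":1,"dz":0,"turn":0},
    {"dx":-0.04,"dy":1,"dz":0,"turn":0},
    {"dx":-0.04,"dy":1,"dz":0,"turn":0},
    {"dx":-0.04,"dy":1,"dz":0,"turn":0},
    {"dx":-0.04,"dy":1,"dz":0,"turn":0},
    {"dx":-0.04,"dy":1,"dz":0,"turn":0},
  ],
)

```text
t: 16.9
tcp_pos: [0.574, 0.0365, 0.1835]
tool_rot: [[-0.988, 0.152, -0.001], [0.152, 0.988, 0.0], [0.001, 0.0, -1.0]]
ft_force: [-0.6, -0.1, -4.5]
opening: 0.0384
grip_force: 41.0
```

drive_tool(
  motion=[
    {"dx":-0.04,"dy":1,"dz":0,"turn":0},
    {"dx":-0.04,"dy":1,"dz":0,"turn":0},
    {"dx":-0.04,"dy":1,"dz":0,"turn":0},
    {"dx":-0.04,"dy":1,"dz":0,"turn":0},
    {"dx":-0.04,"dy":1,"dz":0,"turn":0},
    {"dx":-0.04,"dy":1,"dz":0.4,"turn":0},
    {"dx":-0.04,"dy":1,"dz":0.7,"turn":0},
    {"dx":-0.04,"dy":0.7,"dz":0.9,"turn":0},
    {"dx":0,"dy":0.6,"dz":0.5,"turn":0},
    {"dx":0,"dy":0,"dz":0,"turn":0},
  ],
)

```text
t: 17.73
tcp_pos: [0.6033, 0.2017, 0.1308]
tool_rot: [[-0.989, 0.147, -0.005], [0.147, 0.989, 0.001], [0.005, 0.0, -1.0]]
ft_force: [-0.6, 1.1, -3.2]
opening: 0.0386
grip_force: 41.0
```

Run:
```python
from h import *
import pickle
o=arm.observe();print(o['tcp_pos'])
a=imaging.camera('top');b=imaging.camera('side');pickle.dump((a,b),open('d.pkl','wb'))
im=np.hstack([cv2.resize(a['color'][140:240,170:310],None,fx=2.8,fy=2.8),cv2.resize(b['color'][110:260,190:340],(392,392))[:280*2]] if 0 else [cv2.resize(a['color'][130:270,170:310],(390,390)),cv2.resize(b['color'][120:260,190:330],(390,390))])
cv2.imwrite('pics/h.png',im[:,:,::-1])
```

```text
[0.60326633 0.20171699 0.1308355 ]
```

View pics/h.png

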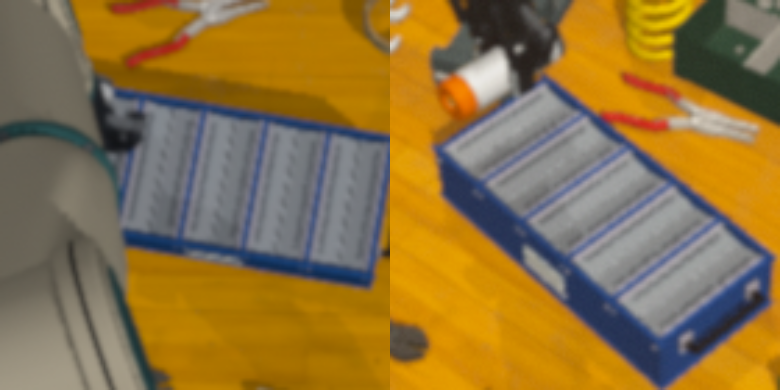

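Left (top view): the arm hides the held cylinder. Right (side view): it is above bay 5, with its orange end at (460,98) pointing to the keeper's -x side. I'll measure it against the keeper in the side view.

Run:
```python
from h import *
import pickle
a,b=pickle.load(open('d.pkl','rb'));a0,b0=pickle.load(open('c.pkl','rb'))
ex=np.array([.989,-.150]);ey=np.array([.150,.989]);c0=np.array([.587,.079])
def kf(P): 
    q=P[...,:2]-c0; return q@ex,q@ey,P[...,2]
tcp=np.array([[.6033,.2017,.131]]);print('tcp',[float(v[0]) for v in kf(tcp)])
P=pts(b);x,y,z=kf(P)
m=(z>.105)&(z<.19)&(abs(y-.12)<.05)&(x>-.12)&(x<0)
hsv=cv2.cvtColor(b['color'],cv2.COLOR_RGB2HSV)
o=m&(hsv[...,0]<14)&(hsv[...,1]>160); w=m&(hsv[...,1]<60)&(hsv[...,2]>140)
print('orange',o.sum(),'x pct',np.percentile(x[o],[2,10,50,90]),'y',np.percentile(y[o],[2,50,98]),'z',np.percentile(z[o],[2,50,98]))
print('white',w.sum(),'x',np.percentile(x[w],[2,50,98]),'y',np.percentile(y[w],[2,50,98]),'z',np.percentile(z[w],[50,98]))
for n,c in (('side',b0),('top',a0)):
    x,y,z=kf(pts(c));m=(z>.058)&(z<.078)&(abs(x)<.09)&(abs(y)<.2)
    xs=[(np.percentile(x[m&(abs(y-t)<.01)],[1,99])) for t in (-.12,-.06,0,.06,.12)]
    ys=[(np.percentile(y[m&(abs(x-t)<.01)],[1,99])) for t in (-.05,.05)]
    print(n,np.round(xs,4).tolist(),np.round(ys,4).tolist())
    # partitions: blue rows at top
    h=cv2.cvtColor(c['color'],cv2.COLOR_RGB2HSV)
    bl=m&(abs(x)<.055)&(z>.06)&(h[...,0]>105)&(h[...,0]<130)&(h[...,1]>80)
    for t in (-.09,-.03,.03,.09):
        s=bl&(abs(y-t)<.02); print('  part',t,s.sum(),y[s].mean().round(4) if s.any() else None, z[s].mean() if s.any() else None, np.polyfit(x[s],y[s],1).round(3) if s.sum()>10 else '')
```

```text
tcp [-0.002284300000000017, 0.12379529999999998, 0.131]
orange 22 x pct [-0.06636708 -0.06514426 -0.05305882 -0.04970319] y [0.09909307 0.11648208 0.13434196] z [0.14169548 0.16174618 0.17075142]
white 233 x [-0.04568812 -0.02609232 -0.00438129] y [0.09863315 0.10890594 0.13019453] z [0.16459138 0.17153505]
side [[-0.0716, 0.0649], [-0.0714, 0.0659], [-0.0711, 0.0654], [-0.0719, 0.065], [-0.0714, 0.0657]] [[-0.1537, 0.1485], [-0.1534, 0.1472]]
  part -0.09 45 -0.0911 0.06930622123848357 [ 0.012 -0.091]
  part -0.03 37 -0.0314 0.06974106621741209 [-0.007 -0.031]
  part 0.03 36 0.029 0.06895477671542333 [0.007 0.029]
  part 0.09 6 0.0882 0.06937090678610158 
top [[-0.0667, 0.0687], [-0.0667, 0.0684], [-0.0673, 0.0691], [-0.0673, 0.0693], [-0.0671, 0.0692]] [[-0.1528, 0.1463], [-0.1527, 0.1459]]
  part -0.09 62 -0.0918 0.06845440222116987 [-0.001 -0.092]
  part -0.03 63 -0.0319 0.06943695607594709 [-0.    -0.032]
  part 0.03 64 0.0281 0.06867658719111422 [-0.002  0.028]
  part 0.09 60 0.0881 0.06899046438771216 [-0.002  0.088]
```

drive_tool(
  motion=[
    {"dx":-0.15,"dy":-0.15,"dz":0.6,"turn":0},
    {"dx":0,"dy":0,"dz":0.6,"turn":0},
    {"dx":0,"dy":0,"dz":0.6,"turn":0},
    {"dx":0,"dy":0,"dz":0.4,"turn":0},
    {"dx":0,"dy":0,"dz":0.2,"turn":0},
    {"dx":0,"dy":0,"dz":0,"turn":0},
    {"dx":0,"dy":0,"dz":0,"turn":0},
  ],
)

```text
t: 18.42
tcp_pos: [0.6084, 0.1942, 0.085]
tool_rot: [[-0.989, 0.151, -0.001], [0.151, 0.989, -0.0], [0.001, -0.0, -1.0]]
ft_force: [0.1, -0.2, -3.1]
opening: 0.0385
grip_force: 41.2
```

Run:
```python
from h import *
p=arm.observe();print(p['tcp_pos'],p['ft_force'])
ex=np.array([.989,-.150]);ey=np.array([.150,.989]);c0=np.array([.587,.079])
q=p['tcp_pos'][:2]-c0;print('kf',q@ex,q@ey,'want y .1185')
c=imaging.camera('side');x=pts(c);q=x[...,:2]-c0;X=q@ex;Y=q@ey;Z=x[...,2]
h=cv2.cvtColor(c['color'],cv2.COLOR_RGB2HSV)
o=(Z>.075)&(Z<.13)&(abs(Y-.12)<.05)&(X>-.12)&(X<0)&(h[...,0]<14)&(h[...,1]>160)
print(o.sum(),np.percentile(X[o],[2,10,50]),'want .063',np.percentile(Y[o],[2,50,98]),np.percentile(Z[o],[2,98]))
cv2.imwrite('pics/s3.png',cv2.resize(c['color'][110:230,180:340,::-1],None,fx=4,fy=4))
```

```text
[0.60839681 0.19416027 0.08496866] [ 0.07588787 -0.21460196 -3.05707308]
kf 0.0038874075286339346 0.11710303341025387 want y .1185
31 [-0.06250748 -0.06082173 -0.05908189] want .063 [0.09578715 0.10372258 0.12918068] [0.08799314 0.12278834]
```

View pics/s3.png

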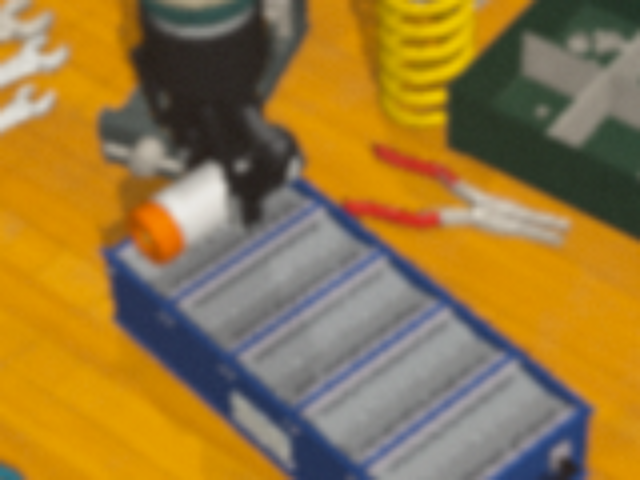

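The cylinder is lined up along bay 5, with its orange end at (157,232) just inside the -x edge. I'll lower it onto the flaps.

drive_tool(
  motion=[
    {"dx":0.06,"dy":0.07,"dz":0.3,"turn":0},
    {"dx":0,"dy":0,"dz":0.3,"turn":0},
    {"dx":0,"dy":0,"dz":0.2,"turn":0},
    {"dx":0,"dy":0,"dz":0,"turn":0},
    {"dx":0,"dy":0,"dz":0,"turn":0},
  ],
)

```text
t: 18.88
tcp_pos: [0.6072, 0.1957, 0.0688]
tool_rot: [[-0.989, 0.151, -0.001], [0.151, 0.989, -0.0], [0.001, -0.0, -1.0]]
ft_force: [-0.6, -0.2, -3.1]
opening: 0.0388
grip_force: 41.2
```

drive_tool(
  motion=[
    {"dx":0,"dy":0,"dz":0.1,"turn":0},
    {"dx":0,"dy":0,"dz":0.1,"turn":0},
    {"dx":0,"dy":0,"dz":0,"turn":0},
    {"dx":0,"dy":0,"dz":0,"turn":0},
  ],
)

```text
t: 19.22
tcp_pos: [0.6082, 0.1962, 0.0661]
tool_rot: [[-0.989, 0.151, 0.001], [0.151, 0.989, 0.001], [-0.001, 0.001, -1.0]]
ft_force: [0.1, 0.9, 1.6]
opening: 0.0386
grip_force: 41.8
```

drive_tool(
  motion=[
    {"dx":0,"dy":0,"dz":0,"turn":0},
    {"dx":0,"dy":0,"dz":0,"turn":0},
    {"dx":0,"dy":0,"dz":0,"turn":0},
    {"dx":0,"dy":0,"dz":0,"turn":0},
    {"dx":0,"dy":0,"dz":-0.3,"turn":0},
    {"dx":0,"dy":0,"dz":-0.6,"turn":0},
    {"dx":0,"dy":0,"dz":-1,"turn":0},
    {"dx":0,"dy":0,"dz":-1,"turn":0},
    {"dx":0,"dy":0,"dz":-1,"turn":0},
    {"dx":0,"dy":0,"dz":0,"turn":0},
  ],
  gripper=0.8,
)

```text
t: 20.05
tcp_pos: [0.61, 0.1951, 0.1486]
tool_rot: [[-0.988, 0.152, 0.007], [0.152, 0.988, 0.001], [-0.006, 0.002, -1.0]]
ft_force: [-0.3, -0.0, 0.5]
opening: 0.0685
grip_force: 0.0
```

Run:
```python
from h import *
p=arm.observe();print(p['tcp_pos'],p['ft_force'])
ex=np.array([.989,-.150]);ey=np.array([.150,.989]);c0=np.array([.587,.079])
c=imaging.camera('side');x=pts(c);q=x[...,:2]-c0;X=q@ex;Y=q@ey;Z=x[...,2]
h=cv2.cvtColor(c['color'],cv2.COLOR_RGB2HSV)
o=(Z>.068)&(Z<.13)&(abs(Y-.12)<.05)&(X>-.12)&(X<0)&(h[...,0]<14)&(h[...,1]>160)
print(o.sum(),np.percentile(X[o],[2,10,50]),'want .063',np.percentile(Y[o],[2,50,98]),np.percentile(Z[o],[2,98]))
cv2.imwrite('pics/s4.png',cv2.resize(c['color'][90:210,180:340,::-1],None,fx=4,fy=4))
```

```text
[0.60997459 0.1951059  0.1485693 ] [-0.25186684 -0.02624461  0.52609142]
34 [-0.06221887 -0.06167427 -0.0570339 ] want .063 [0.09824014 0.11199777 0.13228235] [0.06895306 0.10333325]
```

View pics/s4.png

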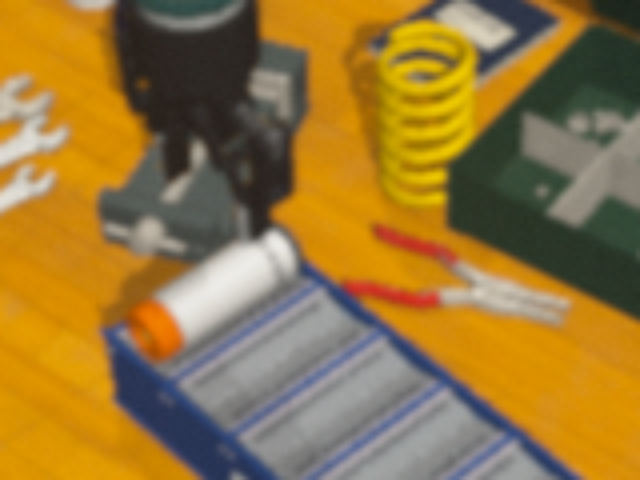

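The cylinder lies along bay 5 on the shut flaps, from its cap at (155,330) to its dark end at (285,250), and is clear of both end walls. I'll shut the fingers and press on its middle.

drive_tool(
  motion=[
    {"dx":0.2,"dy":0,"dz":0,"turn":0},
    {"dx":0,"dy":0,"dz":0,"turn":0},
    {"dx":0,"dy":0,"dz":0,"turn":0},
    {"dx":0,"dy":0,"dz":0,"turn":0},
    {"dx":0,"dy":0,"dz":0.5,"turn":0},
    {"dx":0,"dy":0,"dz":0.7,"turn":0},
    {"dx":0,"dy":0,"dz":0.7,"turn":0},
    {"dx":0,"dy":0,"dz":0.4,"turn":0},
    {"dx":0,"dy":0,"dz":0,"turn":0},
    {"dx":0,"dy":0,"dz":0,"turn":0},
  ],
  gripper=0,
)

```text
t: 20.93
tcp_pos: [0.6032, 0.1962, 0.0967]
tool_rot: [[-0.989, 0.151, -0.001], [0.151, 0.989, -0.0], [0.001, -0.001, -1.0]]
ft_force: [-0.9, 0.3, 3.0]
opening: -0.0001
grip_force: 1.5
```

Touching the top. Now I'll press through.

drive_tool(
  motion=[
    {"dx":0,"dy":0,"dz":0.2,"turn":0},
    {"dx":0,"dy":0,"dz":0.2,"turn":0},
    {"dx":0,"dy":0,"dz":0.2,"turn":0},
    {"dx":0,"dy":0,"dz":0.2,"turn":0},
    {"dx":0,"dy":0,"dz":0.2,"turn":0},
    {"dx":0,"dy":0,"dz":0.2,"turn":0},
    {"dx":0,"dy":0,"dz":0.2,"turn":0},
  ],
)

```text
t: 21.52
tcp_pos: [0.605, 0.1968, 0.0707]
tool_rot: [[-0.989, 0.151, 0.003], [0.151, 0.989, 0.001], [-0.003, 0.002, -1.0]]
ft_force: [-0.4, -0.9, 3.6]
opening: -0.0002
grip_force: 2.1
```

drive_tool(
  motion=[
    {"dx":0,"dy":0,"dz":0.2,"turn":0},
    {"dx":0,"dy":0,"dz":0.2,"turn":0},
    {"dx":0,"dy":0,"dz":0.2,"turn":0},
    {"dx":0,"dy":0,"dz":0.2,"turn":0},
    {"dx":0,"dy":0,"dz":0.2,"turn":0},
    {"dx":0,"dy":0,"dz":0,"turn":0},
  ],
)

```text
t: 22.02
tcp_pos: [0.6037, 0.1963, 0.0489]
tool_rot: [[-0.989, 0.151, 0.0], [0.151, 0.989, -0.0], [-0.0, -0.0, -1.0]]
ft_force: [0.8, 0.3, 3.7]
opening: -0.0002
grip_force: 4.5
```

drive_tool(
  motion=[
    {"dx":0,"dy":0,"dz":0.15,"turn":0},
    {"dx":0,"dy":0,"dz":0.1,"turn":0},
    {"dx":0,"dy":0,"dz":0,"turn":0},
    {"dx":0,"dy":0,"dz":0,"turn":0},
  ],
)

```text
t: 22.35
tcp_pos: [0.6043, 0.1972, 0.0455]
tool_rot: [[-0.989, 0.151, 0.002], [0.151, 0.989, 0.001], [-0.002, 0.002, -1.0]]
ft_force: [-0.5, 1.2, 10.1]
opening: 0.0001
grip_force: 7.1
```

The press met solid contact at z = 0.0455, which matches a seated top at 0.046. I'll withdraw and look.

drive_tool(
  motion=[
    {"dx":0,"dy":0,"dz":-0.3,"turn":0},
    {"dx":0,"dy":0,"dz":-0.5,"turn":0},
    {"dx":0,"dy":0,"dz":-0.7,"turn":0},
    {"dx":0,"dy":0,"dz":-1,"turn":0},
    {"dx":0,"dy":0,"dz":-1,"turn":0},
    {"dx":0,"dy":0,"dz":-1,"turn":0},
    {"dx":0,"dy":0,"dz":-1,"turn":0},
    {"dx":0,"dy":0,"dz":-1,"turn":0},
    {"dx":0,"dy":0,"dz":-1,"turn":0},
    {"dx":0,"dy":0,"dz":-1,"turn":0},
  ],
)

```text
t: 23.18
tcp_pos: [0.6027, 0.1961, 0.215]
tool_rot: [[-0.989, 0.151, -0.002], [0.151, 0.989, -0.0], [0.002, -0.001, -1.0]]
ft_force: [1.0, 0.7, -0.2]
opening: 0.0003
grip_force: 0.0
```

drive_tool(
  motion=[
    {"dx":0.6,"dy":1,"dz":0,"turn":0},
    {"dx":0.6,"dy":1,"dz":0,"turn":0},
    {"dx":0.6,"dy":1,"dz":0,"turn":0},
    {"dx":0.6,"dy":1,"dz":0,"turn":0},
    {"dx":0.6,"dy":1,"dz":0,"turn":0},
    {"dx":0.6,"dy":1,"dz":0,"turn":0},
    {"dx":0.6,"dy":1,"dz":0,"turn":0},
    {"dx":0.6,"dy":1,"dz":0,"turn":0},
    {"dx":0,"dy":0,"dz":0,"turn":0},
    {"dx":0,"dy":0,"dz":0,"turn":0},
  ],
)

```text
t: 24.02
tcp_pos: [0.5311, 0.3705, 0.2139]
tool_rot: [[-0.989, 0.147, -0.002], [0.147, 0.989, -0.0], [0.002, -0.0, -1.0]]
ft_force: [0.2, -0.6, 1.0]
opening: -0.0001
grip_force: 0.0
```

Run:
```python
from h import *
import pickle
a0,b0=pickle.load(open('c.pkl','rb'))
a=imaging.camera('top');c=imaging.camera('side')
ex=np.array([.989,-.150]);ey=np.array([.150,.989]);c0=np.array([.587,.079])
for n,d in (('before',b0),('after',c)):
    x=pts(d);q=x[...,:2]-c0;X=q@ex;Y=q@ey;Z=x[...,2]
    print(n,[np.median(Z[(abs(X)<.05)&(abs(Y-k*.06+.0015)<.008)&(Z>.02)]).round(4) for k in range(-2,3)])
im=np.hstack([cv2.resize(a['color'][130:270,160:300],(390,390)),cv2.resize(c['color'][120:260,190:330],(390,390))])
cv2.imwrite('pics/e.png',im[:,:,::-1])
```

```text
before [np.float64(0.0641), np.float64(0.0641), np.float64(0.0641), np.float64(0.064), np.float64(0.064)]
after [np.float64(0.0644), np.float64(0.0639), np.float64(0.064), np.float64(0.064), np.float64(0.0643)]
```

View pics/e.png

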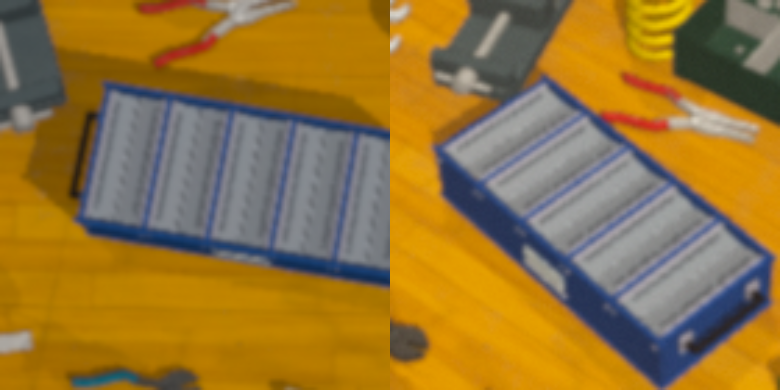

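Both views show every flap shut, bay 5 at (125,160) included. I'll hand it in.

```bash
python3 -c "
from plant import arm
print(arm.close_job())"
```

```text
the job is handed in; nothing more can be done
None
```

The reservoir cylinder is put away in bay 5, the bay I felt to be empty; it seated at the expected height, all the flaps look shut in both views, and the job is handed in at about 24 s with no result reported back.

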